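# Roll a bearing up into the scan nest

### The arm

A 6-joint arm with a two-finger parallel gripper is mounted at the origin on the work surface. World frame = base frame: x ahead of the robot, y to its left, z up, the work surface at z = 0. Lengths are in m, angles in rad, forces in N, time in s.
With the tool pointing down it reaches from about 0.35 to 0.85 m from the base axis. Payload 8.1 kg.
Tool frame: the origin (TCP) lies between the finger pads; the fingertips stand 11 mm ahead of it and the grasp point (between the pads) lies 8 mm behind it (tips_ahead is the z of the fingertips in the tool frame, in m); z points along the fingers, y is the line along which they close (so a half turn about z gives the same grasp; the last joint's range is limited). The gripper opens to 93 mm and grips with 3 to 60 N. Pads are 15 mm wide; open, the fingers measure 128 mm over their backs; the gripper's body (75 mm by 188 mm) begins 65 mm behind the grasp point.
Start: joints at [-1.209, 0.13, 1.488, -0, 1.523, -0.085], TCP at [0.259, -0.541, 0.23] pointing down, gripper open.
Joint ranges: [-2.96, 2.96], [-0.89, 2.26], [0.02, 2.5], [-1.34, 4.48], [0, 2.73], [-2.66, 2.66]. Speed limits (rad/s): [2.39, 2.39, 2.79, 3.14, 3.14, 3.14].

### API

Orientations are given as a rotation vector (axis times angle).
In Python, from plant import read_state, read_camera, close_job, tips_ahead gives the robot as it stands. The module is installed in compiled form; this text tells all that it offers.
- The arm moves only by the tool move_arm, never from a script. Its argument "plan" is a list of rows, each a list of 7 numbers: the turn, a rotation vector about the tool's x, y, z in units of 6 degrees (1.0 is 6 degrees), then the shift along the tool's x, y, z in units of 25 mm (1.0 is 25 mm), then the finger opening in mm, from 0 to 93. A call has exactly 10 rows; each row shifts and turns the commanded pose from where the row before left it, along the tool's axes as they then stand; what a row does not reach is not made up. A row lasts 1/10 s, in which the tool goes at most 50 mm and 8.59 degrees, less where a joint would pass 70% of its speed; a pose out of reach is approached as far as the arm can. A call is refused whole if a number of a shift passes 1 or a number of a turn 1, either way. A call with a gripper value outside its range is refused whole. The fingers move at their own pace and stop on an object; "force" is the grip in N (left out, the last holds). Time passes only in rows, so rows that do not move let the fingers close, or fill a call up. It gives the time, the measured TCP pose, the force, the opening and the grip force at its end, in the units of the state.
- read_state(): the state, without advancing time (a new reading comes with each control period).
- read_camera(name): name is "side" or "top" or "wrist"; returns a dict with "frame" (420x560x3 uint8, red, green, blue), "z_map" (420x560 float32, m along the optical axis (not along the pixel's ray), 0 where there is no reading), "fx", "fy", "cx", "cy" (pixels), "distortion" ([k1, k2, p1, p2, k3] as OpenCV has them; the pictures are not rectified), "rvec" (rotation vector, rad) and "tvec" (3), from world to camera coordinates, as OpenCV has them. Camera axes: x right, y down, z forward; pixel columns grow to the right and rows downward; lengths in m; the calibration is good to about 2 mm. A picture is of the moment at which its call begins.
- close_job(): hands the job in; it is judged then, once.
The state is a dict: "t": time; "q": joint angles; "dq": joint speeds; "joint_torque": joint torques, N m; "tool_pos": TCP position; "orientation": TCP orientation; "force": force on the tool from outside, world axes, zero at the start; "wrist_torque": the same for the moment, N m; "opening": finger opening in m; "gripper_force": force on a finger pad.
Only numpy, scipy, OpenCV 4.12 (cv2) and the standard library are available. Lean on these libraries where they do the work, as an engineer would, in place of code of your own. Each camera call takes 0.05 s, during which the arm holds its last target. There are 200 camera calls.

### The job

Push the bearing gently up the sloped channel and over the crest near its top end, so that it settles in the dip against the end stop and stays there without rolling back when you take your fingers away. It should only be rolled or slid along the channel: do not lift it and do not flick it or let it run loose at speed. Leave the other things on the mat where they are.

Things in the scene. Friction and masses are not known exactly. Their poses are not given: they have to be found in the camera images.
- channel: Fixed aluminium channel, lying in almost any direction, on a dark base plate 310 x 90 x 8 mm. Origin: on its floor, mid-width, on the crest line, 55 mm above the table. x points uphill along the sloped floor (6 degrees), y across, z square to that floor. The slope runs from x = -200 mm to the crest at x = 0. Inside width 35 mm; walls 5 mm thick, 16 mm above the floor.
- low_end (a point): Middle of the sloped floor at its low end, at the foot of a lip 10 mm high and 8 mm thick that keeps the bearing in. A bearing left anywhere on the slope rolls back down to this lip.
- stop_top (a point): Middle of the top edge, on the downhill side, of the upright end-stop plate (10 mm thick, 45 mm wide), 48 mm above the crest and 56 mm beyond it. From the crest to the plate the floor falls at 10 degrees below level: a bearing whose middle has passed the crest rolls into this dip by itself. The walls here are level, 16 mm above the crest.
- seat (a point): Where the bearing's centre is when it rests in the dip against the end stop: mid-width, 25 mm (measured level) beyond the crest line and 27 mm above it.
- bearing: Plain steel ball bearing, 62 mm diameter, 30 mm wide, about 0.35 kg, dark seals, standing on edge in the channel like a wheel. Origin: its centre, 31 mm off the sloped floor; its y axis is its axle and lies across the channel. It starts at the low end against the lip, rolls freely, has 2.5 mm side play to each wall, and mostly stands above the walls.
- ball_gauge: Bystander: loose white gauge ball (36 mm) on a dark stem with a round foot, 48 mm wide and 70 mm high, standing on the mat; origin at the centre of its underside.
- bracket: Bystander: loose white printed angle bracket, 75 x 32 mm, 41 mm high; origin at the centre of its underside.
- marker_roll: Bystander: loose paper roll lying flat, a ring of 66 mm outside diameter, 22 mm high; origin at the centre of its underside.
- lens_cap: Bystander: loose grey round lens cap, 54 mm diameter, 18 mm high; origin at the centre of its underside.
Mind the look-alikes: they are no part of the job. Leave any green or turquoise look-alike of the bearing alone.

How it is judged:
At the end, for the whole second after the job is handed in: The bearing rests still (under 20 mm/s) in the dip against the end stop, its centre within 6 mm of the seat point and its axis across the channel within 0.2 rad (distance between bearing and seat below 0.006 m and angle between the y axis of bearing and the y axis of channel, either way round below 0.2 rad and linear speed of bearing below 0.02 m/s); the robot touches nothing.
It fails at once if The bearing is lifted more than 8 mm above rolling height over the plane of the sloped floor (z of bearing in the frame of channel above 0.039 m).
It fails at once if The bearing is flicked or runs loose, faster than 0.4 m/s (linear speed of bearing above 0.4 m/s).
It fails at once if A bystander is moved by more than 15 mm (distance of any of ball_gauge, bracket, marker_roll, lens_cap from where it was at the start of the episode above 0.015 m).
It also fails if it takes over 43 s, if anything falls off the work surface, if the arm or the gripper's body presses on something with over 40 N, if the wrist force passes 120 N, or if a joint passes its speed limit or range.

## Working session

There is one attempt and no reset: what is moved stays moved. The work goes in short steps, Python scripts to look and compute and a tool call to move; the robot and the scene stay as the last step left them, time stands still between calls to the robot, and variables do not carry over. Pictures are saved under pics/ and viewed, at most 10 in all, crops included, and the job is handed in when it is done.

Besides the shell and the picture viewer there is one more tool, called after "Call:" in YAML: its name, and indented under it one key for each argument. move_arm: Moves the arm, as the interface text tells. Its arguments: {"type":"object","properties":{"plan":{"type":"array","items":{"type":"array","items":{"type":"number"}}},"force":{"type":"number"}},"required":["plan"]}

```bash
mkdir -p pics
cat > h.py <<'E'
import numpy as np, cv2
from plant import *
from scipy.spatial.transform import Rotation as R
def cam(n):
    c=read_camera(n); np.savez(f'{n}.npz',**c); return c
def load(n): return dict(np.load(f'{n}.npz'))
def K(c): return np.array([[c['fx'],0,c['cx']],[0,c['fy'],c['cy']],[0,0,1]],float)
def world(c,u,v,z=None):
    p=cv2.undistortPoints(np.array([[[u,v]]],float),K(c),c['distortion']).ravel()
    if z is None:
        a=c['z_map'][int(v)-1:int(v)+2,int(u)-1:int(u)+2]; z=np.median(a[a>0])
    X=np.array([p[0],p[1],1])*z
    return R.from_rotvec(np.ravel(c['rvec'])).inv().apply(X-np.ravel(c['tvec']))
def proj(c,P): return cv2.projectPoints(np.array(P,float).reshape(-1,3),c['rvec'],c['tvec'],K(c),c['distortion'])[0].reshape(-1,2)
def save(c,f,s=1): cv2.imwrite('pics/'+f,cv2.resize(c['frame'][:,:,::-1],None,fx=s,fy=s))
E
python3 - <<'E'
from h import *
for n in ['top','side']: save(cam(n),n+'1.png',1.4)
print(read_state(), tips_ahead)
E
```

```text
{'t': 0.1, 'q': array([-1.20942764e+00,  1.31096668e-01,  1.48915557e+00, -2.38549302e-06,
        1.52303332e+00, -8.53962826e-02]), 'dq': array([ 5.88358926e-04,  2.43045305e-04, -1.67607450e-03,  1.85493737e-05,
        1.19367443e-03, -3.93644539e-04]), 'joint_torque': array([ 9.66940388e-04, -5.61343002e+01, -4.93093729e+01,  7.70218461e-02,
        2.92198785e-02, -4.38416646e-05]), 'tool_pos': array([ 0.25907317, -0.54062754,  0.2286939 ]), 'orientation': array([-3.06190084e+00, -6.95583691e-01,  3.69281115e-04]), 'force': array([ 0.35586642,  0.21428422, -0.0677888 ]), 'wrist_torque': array([ 0.00188832, -0.0263495 , -0.02532805]), 'gripper_force': 0.0, 'opening': 0.0930199983822313} 0.011
```

View pics/top1.png

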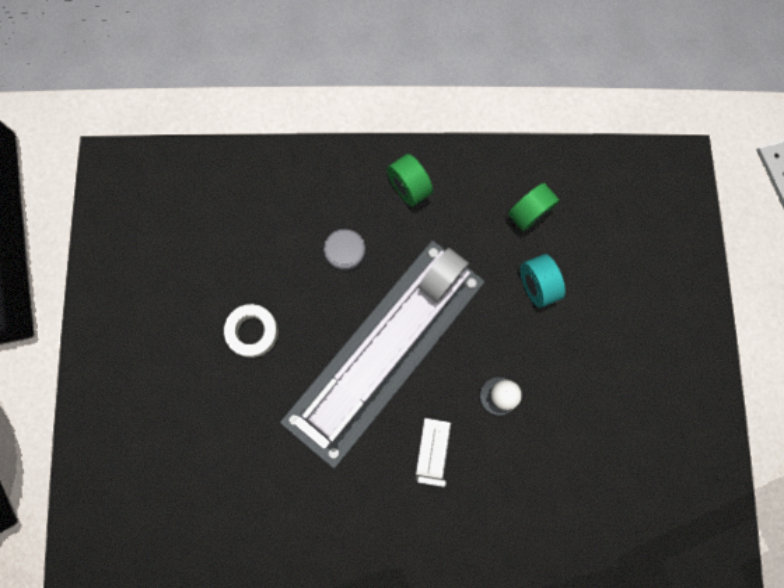

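View pics/side1.png

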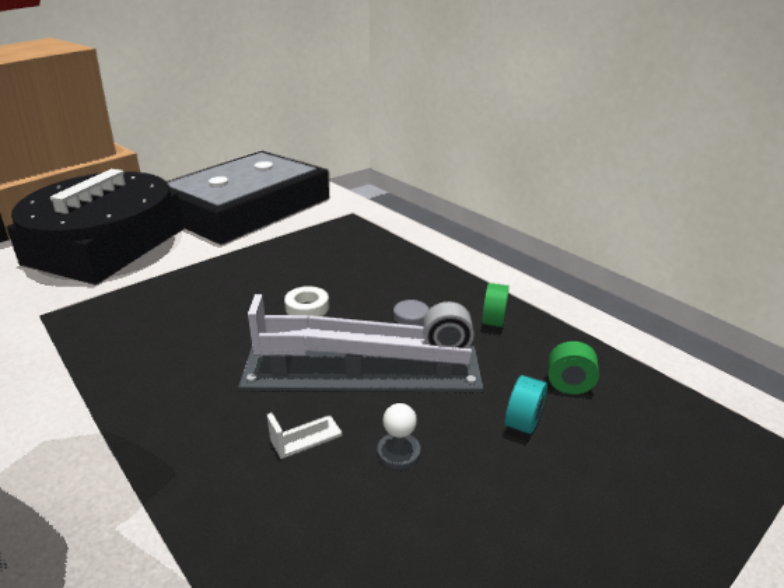

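The top view (1.4x) shows the bearing candidates: grey one in the channel (443,275), green (410,181), green (533,208), turquoise (542,281). I choose the grey one in the channel. The end stop is at (309,432), so uphill runs lower-left. Next is a close crop to check the choice and get exact points.

Run:
```python
from h import *
c=load('top'); f=c['frame'][160:345,190:360,::-1]
cv2.imwrite('pics/crop1.png',cv2.resize(f,None,fx=3.2,fy=3.2,interpolation=cv2.INTER_CUBIC))
for n,(u,v) in dict(bearing=(443,270),stop=(309,431),c1=(434,246),c2=(480,282),c3=(335,462),c4=(286,422),ball=(506,394),brk=(433,455),roll=(232,330),cap=(345,248)).items():
    print(n,world(c,u/1.4,v/1.4).round(4))
```

```text
bearing [ 0.6557 -0.0415  0.097 ]
stop [0.4742 0.1126 0.1016]
c1 [ 0.7111 -0.042   0.0071]
c2 [ 0.6615 -0.1017  0.0059]
c3 [0.434  0.0897 0.007 ]
c4 [0.4838 0.151  0.007 ]
ball [ 0.5122 -0.1146  0.0682]
brk [ 0.4412 -0.0312  0.0203]
roll [0.5989 0.2189 0.0217]
cap [0.7065 0.0761 0.0165]
```

View pics/crop1.png

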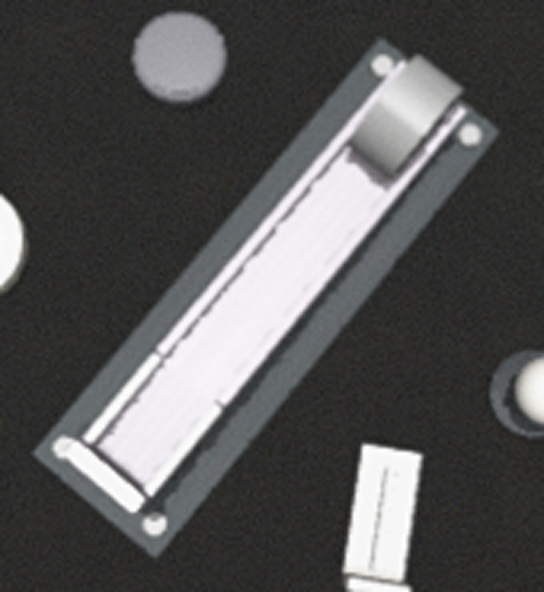

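The crop shows the plain metallic grey bearing in the channel near crop (410,115). The crest kinks are at (160,352) and (222,404), and the stop plate is at (105,473). Now I fit the channel frame from the depth map.

```bash
cat >> h.py <<'E'
def cloud(c,u0,u1,v0,v1):
    v,u=np.mgrid[v0:v1,u0:u1]; u=u.ravel();v=v.ravel();z=c['z_map'][v,u];k=z>0;u,v,z=u[k],v[k],z[k]
    p=cv2.undistortPoints(np.stack([u,v],1).astype(float).reshape(-1,1,2),K(c),c['distortion']).reshape(-1,2)
    return R.from_rotvec(np.ravel(c['rvec'])).inv().apply(np.c_[p,np.ones(len(z))]*z[:,None]-np.ravel(c['tvec']))
E
python3 - <<'E'
from h import *
c=load('top'); P=cloud(c,190,360,160,345)
a0=np.radians(139.8); d0=np.array([np.cos(a0),np.sin(a0)])
m=(P[:,2]>.09)&(P[:,2]<.115); s=P[m&(np.hypot(*(P[:,:2]-[.474,.1126]).T)<.04)]
b=P[(P[:,2]>.07)&(np.hypot(*(P[:,:2]-[.655,-.04]).T)<.06)]
l=np.array([-d0[1],d0[0]])
for n,q in (('stop',s),('bear',b)):
    A=q[:,:2]@d0;B=q[:,:2]@l
    print(n,len(q),'along',A.min(),A.max(),np.median(A),'lat',B.min(),B.max(),(B.min()+B.max())/2,'z',np.median(q[:,2]),q[:,2].max())
print('lat dir',l)
# base plate
g=P[(P[:,2]>.003)&(P[:,2]<.012)];A=P[:,:2]@d0
# floor points : profile z vs along for lateral centre
corn=np.array([[.7111,-.042],[.6615,-.1017],[.434,.0897],[.4838,.151]]);print('corner along',corn@d0,'lat',corn@l)
lat=(corn@l).mean();k=np.abs(P[:,:2]@l-lat)<.012
al=A[k];zz=P[k,2]
for x in np.arange(-.56,-.25,.01):
    j=np.abs(al-x)<.005
    if j.any(): print(round(x,3),np.median(zz[j]).round(4))
r=R.from_rotvec(read_state()['orientation']).as_matrix();print(r.round(3))
E
```

```text
stop 212 along -0.29578058961494696 -0.28545605816842395 -0.29108355930426966 lat -0.41223335640088804 -0.3671903383904301 -0.38971184739565906 z 0.1022437443071401 0.1053875234290126
bear 676 along -0.5601613025718271 -0.4996922725153282 -0.5242182101712755 lat -0.4061804192090946 -0.3753076658929776 -0.3907440425510361 z 0.09307246157869714 0.10065981816522594
lat dir [-0.64545769 -0.76379603]
corner along [-0.57024458 -0.57089412 -0.27358992 -0.27206041] lat [-0.42690553 -0.3492922  -0.34864114 -0.42760563]
-0.56 0.0836
-0.55 0.0905
-0.54 0.0961
-0.53 0.0974
-0.52 0.0953
-0.51 0.0895
-0.5 0.065
-0.49 0.0396
-0.48 0.041
-0.47 0.042
-0.46 0.0428
-0.45 0.0439
-0.44 0.0452
-0.43 0.0462
-0.42 0.0472
-0.41 0.0485
-0.4 0.049
-0.39 0.05
-0.38 0.0514
-0.37 0.0525
-0.36 0.0538
-0.35 0.054
-0.34 0.0523
-0.33 0.0506
-0.32 0.0487
-0.31 0.047
-0.3 0.046
-0.29 0.1023
-0.28 0.0076
-0.27 0.0072
-0.26 -0.0005
-0.25 0.0002
[[ 0.902  0.432 -0.001]
 [ 0.432 -0.902  0.002]
 [ 0.    -0.002 -1.   ]]
```

Measured along uphill yaw 139.8° and laterally, with everything matching the given sizes:
- **Crest:** along = -0.352.
- **Stop face:** along = -0.296, which is 56 mm beyond the crest as stated.
- **Bearing centre:** about -0.530, consistent with it leaning on the lip.
- **Mid-width:** lateral = -0.390.

The plan is to close the fingers, turn tool x uphill, go behind the bearing and push.

Call:
move_arm:
  plan:
    - [0,0,-1,0,0,0,0]
    - [0,0,-1,0,0,0,0]
    - [0,0,-1,0,0,0,0]
    - [0,0,-1,0,0,0,0]
    - [0,0,-1,0,0,0,0]
    - [0,0,-1,0,0,0,0]
    - [0,0,-1,0,0,0,0]
    - [0,0,-1,0,0,0,0]
    - [0,0,-1,0,0,0,0]
    - [0,0,-1,0,0,0,0]
  force: 20

```text
t: 1.1
tool_pos: [0.2591, -0.5408, 0.229]
orientation: [-2.3, -2.139, -0.001]
force: [-0.0, 0.5, -0.6]
opening: 0.0174
gripper_force: 0.0
```

Call:
move_arm:
  plan:
    - [0,0,-1,0,0,0,0]
    - [0,0,-1,0,0,0,0]
    - [0,0,-1,0,0,0,0]
    - [0,0,-1,0,0,0,0]
    - [0,0,-1,0,0,0,0]
    - [0,0,-1,0,0,0,0]
    - [0,0,-1,0,0,0,0]
    - [0,0,-1,0,0,0,0]
    - [0,0,-1,0,0,0,0]
    - [0,0,0,0,0,0,0]

```text
t: 2.1
tool_pos: [0.2591, -0.5408, 0.2291]
orientation: [-1.082, -2.949, -0.001]
force: [0.4, -0.5, -0.8]
opening: 0.0005
gripper_force: 0.0
```

Call:
move_arm:
  plan:
    - [0,0,0,0,1,0,0]
    - [0,0,0,0,1,0,0]
    - [0,0,0,0,1,0,0]
    - [0,0,0,0,1,0,0]
    - [0,0,0,0,1,0,0]
    - [0,0,0,0,1,0,0]
    - [0,0,0,0,1,0,0]
    - [0,0,0,0,1,0,0]
    - [0,0,0,0,1,0,0]
    - [0,0,0,0,1,0,0]

```text
t: 3.1
tool_pos: [0.4218, -0.3498, 0.2294]
orientation: [-1.09, -2.946, -0.0]
force: [-0.4, -0.4, -0.5]
opening: 0.0005
gripper_force: 0.0
```

Call:
move_arm:
  plan:
    - [0,0,0,0,1,0,0]
    - [0,0,0,0,1,0,0]
    - [0,0,0,0,1,0,0]
    - [0,0,0,0,1,0,0]
    - [0,0,0,0,1,0,0]
    - [0,0,0,0,1,0,0]
    - [0,0,0,0,1,0,0]
    - [0,0,0,0,1,0,0]
    - [0,0,0,-0.9,0,0,0]
    - [0,0,0,-0.9,0,0,0]

```text
t: 4.1
tool_pos: [0.586, -0.2267, 0.2295]
orientation: [-1.087, -2.947, -0.0]
force: [0.9, -0.1, 0.9]
opening: 0.0007
gripper_force: 0.0
```

Call:
move_arm:
  plan:
    - [0,0,0,0,1,0,0]
    - [0,0,0,0,1,0,0]
    - [0,0,0,0,1,0,0]
    - [0,0,0,0,1,0,0]
    - [0,0,0,0,1,0,0]
    - [0,0,0,0,1,0,0]
    - [0,0,0,0,0.8,0,0]
    - [0,0,0,0,0.6,0,0]
    - [0,0,0,0,0,0,0]
    - [0,0,0,0,0,0,0]

```text
t: 5.1
tool_pos: [0.7048, -0.087, 0.2293]
orientation: [-1.086, -2.947, 0.001]
force: [-0.0, -0.4, 1.1]
opening: 0.0002
gripper_force: 0.0
```

Call:
move_arm:
  plan:
    - [0,0,0,0,0.06,0.8,0]
    - [0,0,0,0,0,0.8,0]
    - [0,0,0,0,0,0.8,0]
    - [0,0,0,0,0,0.8,0]
    - [0,0,0,0,0,0.8,0]
    - [0,0,0,0,0,0.8,0]
    - [0,0,0,0,0,0.6,0]
    - [0,0,0,0,0,0.5,0]
    - [0,0,0,0,0,0.5,0]
    - [0,0,0,0,0,0,0]

```text
t: 6.1
tool_pos: [0.7047, -0.0856, 0.0674]
orientation: [-1.084, -2.945, 0.001]
force: [-0.4, -0.7, 0.1]
opening: 0.0007
gripper_force: 0.0
```

Run:
```python
from h import *
c=cam('side'); f=c['frame'][170:310,160:400,::-1]
cv2.imwrite('pics/side2.png',cv2.resize(f,None,fx=3.3,fy=3.3,interpolation=cv2.INTER_CUBIC))
s=read_state();print(s['tool_pos'],s['force'])
```

```text
[ 0.70545412 -0.0855915   0.06873986] [0.49431891 0.26463669 0.41736915]
```

View pics/side2.png

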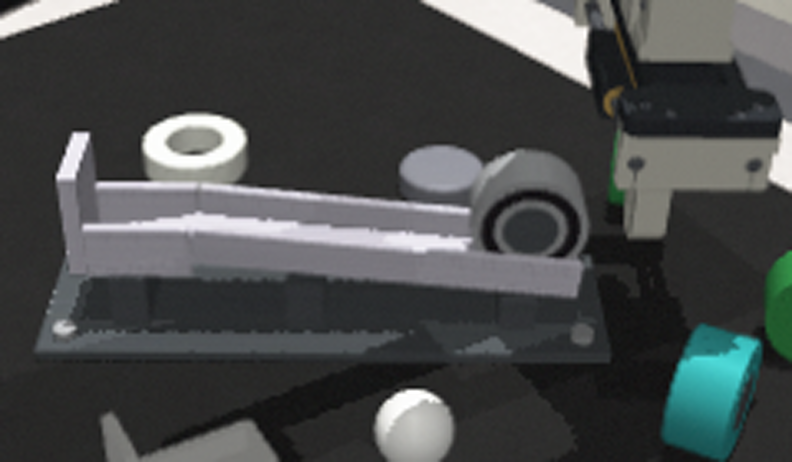

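The side crop shows the fingers, with tips at (645,235), behind the bearing at (528,230) and lined up with the channel. A wider finger block begins about 25 mm above the tips, so I raise the tips 5 mm so that the fingers touch first, at axle height. Then I push slowly along the 6° slope.

Call:
move_arm:
  plan:
    - [0,0,0,0,0,-0.2,0]
    - [0,0,0,0.2,0,0,0]
    - [0,0,0,0.2,0,0,0]
    - [0,0,0,0.2,0,0,0]
    - [0,0,0,0.15,0,0,0]
    - [0,0,0,0.15,0,0,0]
    - [0,0,0,0.15,0,-0.016,0]
    - [0,0,0,0.2,0,-0.021,0]
    - [0,0,0,0.2,0,-0.021,0]
    - [0,0,0,0.2,0,-0.021,0]

```text
t: 7.15
tool_pos: [0.6747, -0.0588, 0.0772]
orientation: [1.085, 2.947, 0.0]
force: [2.5, -2.5, 2.4]
opening: 0.0006
gripper_force: 1.7
```

Call:
move_arm:
  plan:
    - [0,0,0,0.2,0,-0.021,0]
    - [0,0,0,0.2,0,-0.021,0]
    - [0,0,0,0.2,0,-0.021,0]
    - [0,0,0,0.2,0,-0.021,0]
    - [0,0,0,0.2,0,-0.021,0]
    - [0,0,0,0.2,0,-0.021,0]
    - [0,0,0,0.2,0,-0.021,0]
    - [0,0,0,0.2,0,-0.021,0]
    - [0,0,0,0.2,0,-0.021,0]
    - [0,0,0,0.2,0,-0.021,0]

```text
t: 8.15
tool_pos: [0.6363, -0.0261, 0.0819]
orientation: [1.085, 2.948, -0.0]
force: [3.5, -1.5, 2.8]
opening: 0.0007
gripper_force: 1.7
```

Run:
```python
from h import *
c=cam('side'); f=c['frame'][170:310,160:400,::-1]
cv2.imwrite('pics/side3.png',cv2.resize(f,None,fx=3.3,fy=3.3,interpolation=cv2.INTER_CUBIC))
s=read_state();p=s['tool_pos'];print(p,s['force'],'along,lat',p[0]*-.7638+p[1]*.6454,-.6454*p[0]-.7638*p[1])
```

```text
[ 0.6355265  -0.02544948  0.08171064] [ 0.59631872 -0.22043569 -0.44091611] along,lat -0.5018402330372493 -0.39073048672174665
```

View pics/side3.png

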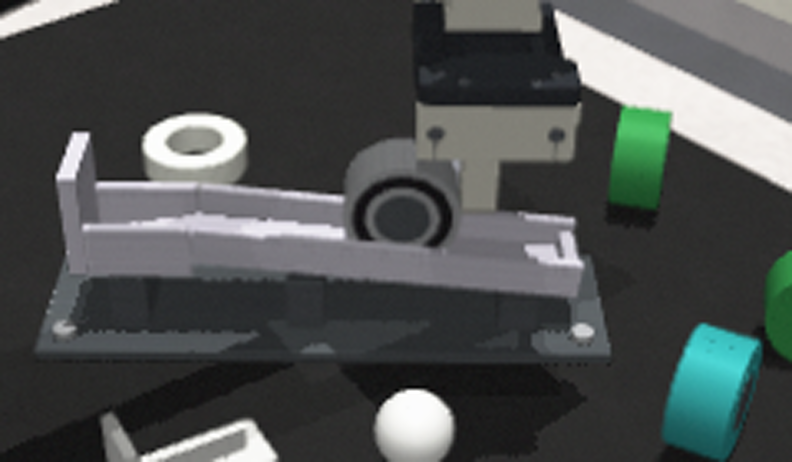

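The bearing at (403,213) is moving up the slope with the fingers against its rear at (463,190), and contact forces are low (about 4 N). I continue.

Call:
move_arm:
  plan:
    - [0,0,0,0.2,0,-0.021,0]
    - [0,0,0,0.2,0,-0.021,0]
    - [0,0,0,0.2,0,-0.021,0]
    - [0,0,0,0.2,0,-0.021,0]
    - [0,0,0,0.2,0,-0.021,0]
    - [0,0,0,0.2,0,-0.021,0]
    - [0,0,0,0.2,0,-0.021,0]
    - [0,0,0,0.2,0,-0.021,0]
    - [0,0,0,0.2,0,-0.021,0]
    - [0,0,0,0.2,0,-0.021,0]

```text
t: 9.2
tool_pos: [0.5982, 0.0063, 0.0872]
orientation: [1.085, 2.948, -0.0]
force: [2.6, -2.2, 3.1]
opening: 0.0006
gripper_force: 1.8
```

Call:
move_arm:
  plan:
    - [0,0,0,0.2,0,-0.021,0]
    - [0,0,0,0.2,0,-0.021,0]
    - [0,0,0,0.2,0,-0.021,0]
    - [0,0,0,0.2,0,-0.021,0]
    - [0,0,0,0.2,0,-0.021,0]
    - [0,0,0,0.2,0,-0.021,0]
    - [0,0,0,0.15,0,-0.016,0]
    - [0,0,0,0.1,0,-0.01,0]
    - [0,0,0,0.1,0,-0.01,0]
    - [0,0,0,0.1,0,-0.01,0]

```text
t: 10.2
tool_pos: [0.5671, 0.0328, 0.0915]
orientation: [1.085, 2.948, -0.0]
force: [2.9, -2.1, 2.4]
opening: 0.0003
gripper_force: 1.8
```

Run:
```python
from h import *
c=cam('side'); f=c['frame'][150:290,130:370,::-1]
cv2.imwrite('pics/side4.png',cv2.resize(f,None,fx=3.3,fy=3.3,interpolation=cv2.INTER_CUBIC))
s=read_state();p=s['tool_pos'];print(p,s['force'],'along,lat',p[0]*-.7638+p[1]*.6454,-.6454*p[0]-.7638*p[1])
```

```text
[0.56659684 0.03316235 0.09133542] [0.87234749 0.24024377 0.67523806] along,lat -0.4113636812793025 -0.39101100424216945
```

View pics/side4.png

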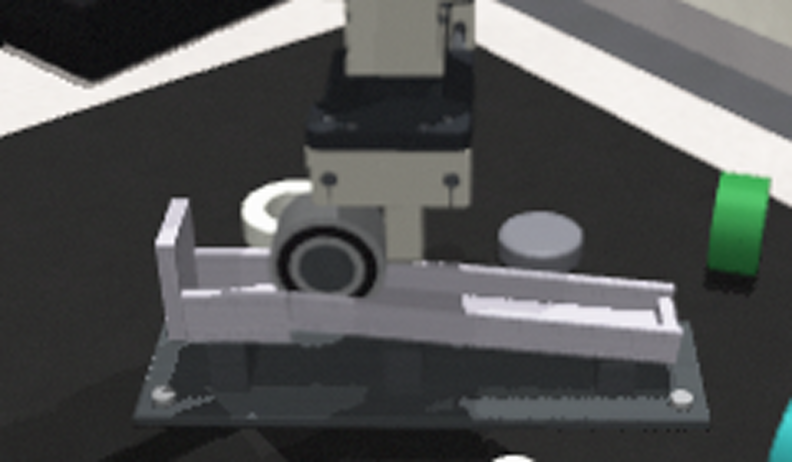

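The bearing at (328,265) is about 21 mm short of the crest. I go slowly over it.

Call:
move_arm:
  plan:
    - [0,0,0,0.12,0,-0.012,0]
    - [0,0,0,0.12,0,-0.012,0]
    - [0,0,0,0.12,0,-0.012,0]
    - [0,0,0,0.12,0,-0.012,0]
    - [0,0,0,0.1,0,-0.01,0]
    - [0,0,0,0.1,0,0,0]
    - [0,0,0,0.1,0,0,0]
    - [0,0,0,0.06,0,0,0]
    - [0,0,0,0.06,0,0,0]
    - [0,0,0,0.06,0,0,0]

```text
t: 11.25
tool_pos: [0.5481, 0.0486, 0.0923]
orientation: [-1.084, -2.947, 0.0]
force: [-0.0, -0.2, -0.4]
opening: 0.0002
gripper_force: 0.0
```

Call:
move_arm:
  plan:
    - [0,0,0,0.06,0,0,0]
    - [0,0,0,0.06,0,0,0]
    - [0,0,0,0.06,0,0,0]
    - [0,0,0,0.06,0,0,0]
    - [0,0,0,0.06,0,0,0]
    - [0,0,0,0,0,0,0]
    - [0,0,0,0,0,0,0]
    - [0,0,0,0,0,0,0]
    - [0,0,0,0,0,0,0]
    - [0,0,0,0,0,0,0]

```text
t: 12.25
tool_pos: [0.5431, 0.0531, 0.0929]
orientation: [-1.085, -2.948, -0.0]
force: [0.1, 0.1, 0.6]
opening: 0.0004
gripper_force: 0.0
```

Run:
```python
from h import *
c=cam('side'); f=c['frame'][150:290,130:370,::-1]
cv2.imwrite('pics/side5.png',cv2.resize(f,None,fx=3.3,fy=3.3,interpolation=cv2.INTER_CUBIC))
s=read_state();p=s['tool_pos'];print(p,s['force'],'along,lat',p[0]*-.7638+p[1]*.6454,-.6454*p[0]-.7638*p[1])
```

```text
[0.54311556 0.05311256 0.09284231] [-0.37058519 -0.24935142 -0.26176189] along,lat -0.3805528201577061 -0.3910941546535634
```

View pics/side5.png

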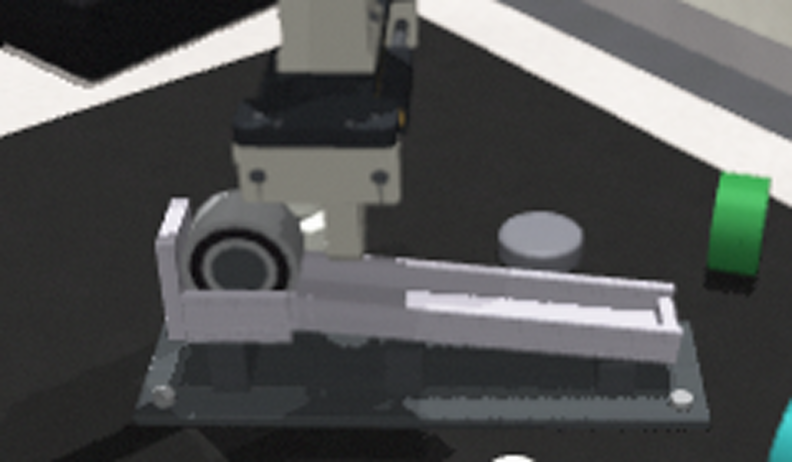

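The bearing at (242,262) rests against the stop plate, with a visible gap to the fingers at (345,230). I back off downhill, then rise.

Call:
move_arm:
  plan:
    - [0,0,0,-0.3,0,0,0]
    - [0,0,0,-0.4,0,0,0]
    - [0,0,0,-0.5,0,0,0]
    - [0,0,0,-0.6,0,0,0]
    - [0,0,0,-0.6,0,0,0]
    - [0,0,0,0,0,-0.6,0]
    - [0,0,0,0,0,-0.8,0]
    - [0,0,0,0,0,-0.8,0]
    - [0,0,0,0,0,-0.8,0]
    - [0,0,0,0,0,-0.8,0]

```text
t: 13.3
tool_pos: [0.589, 0.0142, 0.1899]
orientation: [1.085, 2.948, 0.001]
force: [0.1, -0.8, -0.3]
opening: 0.0003
gripper_force: 0.0
```

Call:
move_arm:
  plan:
    - [0,0,0,-0.8,0,0,0]
    - [0,0,0,-0.8,0,0,0]
    - [0,0,0,-0.8,0,0,0]
    - [0,0,0,-0.8,0,0,0]
    - [0,0,0,-0.8,0,0,0]
    - [0,0,0,-0.8,0,0,0]
    - [0,0,0,0,0,0,0]
    - [0,0,0,0,0,0,0]
    - [0,0,0,0,0,0,0]
    - [0,0,0,0,0,0,0]

```text
t: 14.3
tool_pos: [0.6798, -0.0628, 0.1882]
orientation: [1.084, 2.949, 0.0]
force: [-0.3, -0.7, -0.3]
opening: 0.0004
gripper_force: 0.0
```

Run:
```python
from h import *
for n in ('top','side'): c=cam(n)
c=load('side'); f=c['frame'][150:325,120:410,::-1]
cv2.imwrite('pics/side6.png',cv2.resize(f,None,fx=2.7,fy=2.7,interpolation=cv2.INTER_CUBIC))
print(read_state()['force'])
P=cloud(load('top'),190,360,160,345); d=np.array([-.7638,.6454])
j=(np.abs(P[:,:2]@[-.6454,-.7638]+.390)<.012)&(P[:,2]>.1035)&(P[:,2]<.125); b=P[j]; b=b[(b[:,:2]@d>-.36)&(b[:,:2]@d<-.297)]
if len(b)>20:
    g=np.polyfit(b[:,:2]@d,b[:,2],2); print(len(b),'peak along',-g[1]/2/g[0],'top z',np.percentile(b[:,2],98))
```

```text
[ 0.65437816 -0.03973299 -0.017751  ]
450 peak along -0.3270248609515049 top z 0.11363171573800142
```

View pics/side6.png

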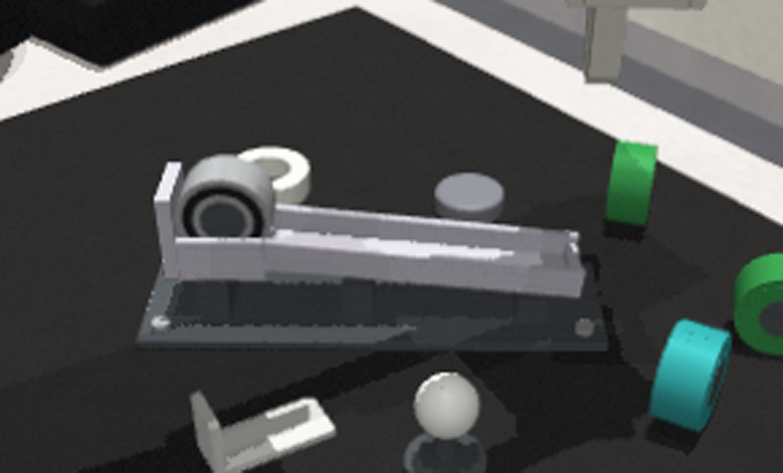

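The bearing at (222,205) sits against the stop with its centre at along -0.327, exactly 25 mm past the crest. Its top is at z 0.1136, against about 0.113 expected. The arm is clear and the bystanders have not moved, so I hand in.

```bash
python3 -c "from plant import *; print(close_job())"
```

```text
the job is handed in; nothing more can be done
None
```

The bearing was pushed gently over the crest and rests in the dip against the end stop; the arm is clear, the bystanders look unmoved, and the job is handed in (no verdict was returned).

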